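# Slide the chopping board out over the worktop's edge

### The job

I want to get my fingers under the chopping board: push the small round tub that stands in front of it aside along the worktop, out of the board's way to either side, then slide the board toward the robot until it sticks out four centimetres over the worktop's front edge, square with that edge; the tub shall then stand close beside one of the board's short sides, at hand, with a gap of about two centimetres. Only push with the fingertips: pick up, pinch or tip nothing, do not let the board run into the tub, and leave the other things alone.

Things in the scene. Friction and masses are not known exactly. Their poses are not given: they have to be found in the camera images.
- board: Plain wooden chopping board, 170 mm (its x) by 240 mm (its y) and 21 mm thick, about 0.6 kg, loose on the worktop. Origin: centre of its underside. Its -x long side faces the robot and the worktop's front edge at the start, turned up to 0.18 rad either way. Mug, mills and jars stand behind it, beyond x = 0.76; the tall blender stands to its right, at y below -0.08.
- board_front (a point): Middle of the lower rim of the board's long side nearest the robot (board frame x = -0.085, y = 0, z = 0); axes as the board's.
- pot: Small round closed tub, cream and red, 63 mm across and 34 mm high, under 0.12 kg, loose, standing upright on the worktop between the board and the worktop's front edge. Origin: centre of its underside.
- edge (a point): A point on the front edge of the worktop, at the level of its top (z = 0). The edge is straight and runs along this point's y axis (world y); the worktop lies on its +x side, and past it toward the robot there is only the drop to the floor. The worktop's left end is at y = 0.53.
- garlic: Bystander, to be left alone: bulb of garlic, 60 mm across, 59 mm high, loose. Origin: centre of its underside.
- apple: Bystander, to be left alone: apple, 72 mm across, 63 mm high, loose. Origin: centre of its underside.
- lemon: Bystander, to be left alone: lemon, 76 x 56 mm, 55 mm high, loose. Origin: centre of its underside.
- tin: Bystander, to be left alone: ring-pull food tin, 76 mm across, 58 mm high, loose. Origin: centre of its underside.
- tape: Bystander, to be left alone: roll of masking tape lying flat, 100 mm across, 25 mm high, loose. Origin: centre of its underside.
- wooden_spoon_1: Bystander, to be left alone: wooden spoon lying flat, 297 mm long, 50 mm wide, 16 mm high, loose. Origin: on its underside, within it.

How it is judged:
By the outcome, as a careful person would: the job done as asked, in the order asked, and still so for the second after the job is handed in, with the robot touching nothing.
It also fails if it takes over 59 s, if anything falls off the work surface, if the arm or the gripper's body presses on something with over 40 N, if the wrist force passes 120 N, or if a joint passes its speed limit or range.

### The arm

A 6-joint arm with a two-finger parallel gripper is mounted at the origin on a cart in front of the work surface, level with it; the furniture and walls round the work are solid. World frame = base frame: x ahead of the robot, y to its left, z up, the work surface at z = 0. Lengths are in m, angles in degrees, forces in N, time in s.
With the tool pointing down it reaches from about 0.4 to 0.825 m from the base axis. Payload 7 kg.
Tool frame: the origin (TCP) lies on the centre line of the jaws, within the pads' length; the fingertips stand 19 mm ahead of it and the grasp point (between the pads) is the TCP (r.tip_extent is the distance from the TCP to the fingertips, in m); z points along the fingers, y is the line along which they close (so a half turn about z gives the same grasp; the last joint's range is limited). The gripper opens to 88 mm and grips with 3 to 60 N. Pads are 19 mm wide; open, the fingers measure 130 mm over their backs; the gripper's body (78 mm by 193 mm) begins 47 mm behind the grasp point.
Start: joints at [-57.92, 20.546, 0.682, 0, -70.136, -16.507], TCP at [0.181, -0.65, 0.246] pointing down, gripper open.
Joint ranges: [-176.03, 176.03], [-82.01, 121.73], [-58.28, 71.71], [-173.87, 95.51], [-174.79, -0.11], [-173.66, 173.66]. Speed limits (degrees/s): [136.94, 136.94, 172.46, 180, 180, 180].

### API

Orientations are given as [roll, pitch, yaw] about the fixed x, y, z axes, in that order (R = Rz(yaw) Ry(pitch) Rx(roll)).
In Python, from plant import r gives the robot as it stands. The module is installed in compiled form; this text tells all that it offers.
- The arm moves only by the tool jog_arm, never from a script. Its argument "deltas" is a list that holds one entry, the list of rows, each a list of 5 numbers: the opening, from -1 (shut) to 1 (fully open), then the shift along the world's x, y, z in cm, then the turn about the world's z in rad. In form: [[[claw, dx, dy, dz, turn], ...]]. A call has 1 to 8 rows; each row shifts and turns the commanded pose from where the row before left it; what a row does not reach is not made up. A row lasts 1/8 s, in which the tool goes at most 62.5 mm and 10.7 degrees, less where a joint would pass 70% of its speed; a pose out of reach is approached as far as the arm can. A call with a gripper value outside its range is refused whole. The fingers move at their own pace and stop on an object; "force" is the grip in N (left out, the last holds). Time passes only in rows, so rows that do not move let the fingers close. It gives the time, the measured TCP pose, the force, the opening and the grip force at its end, in the units of the state.
- r.get_state(): the state, without advancing time (a new reading comes with each control period).
- r.capture(name): name is "scene" or "top" or "wrist"; returns the picture (480x640x3 uint8, blue, green, red); there is no depth.
- r.camera_info(name): a dict with "fx", "fy", "cx", "cy" (pixels), "k1" (the pictures are not rectified: a ray, as slopes to the right and down, at radius r is drawn at 1 + k1 r^2 times it, then the intrinsics apply), "view" (4x4, takes a point from world to camera coordinates). Camera axes: x right, y up, looking along -z (the intrinsics and any distortion apply to the point x, -y, -z); pixel columns grow to the right and rows downward; lengths in m; the calibration is good to about 2 mm. A picture is of the moment at which its call begins: read the wrist's pose just before it. camera_info takes no time and is no camera call; for the wrist camera it gives the pose at the moment of the call.
- r.close_job(): hands the job in; it is judged then, once.
The state is a dict: "time_s": time; "joints": joint angles; "qd": joint speeds; "joint_torque": joint torques, N m; "tcp_pos": TCP position; "eef_rot": TCP orientation; "contact_force": force on the tool from outside, world axes, zero at the start; "moment": the same for the moment, N m; "gripper_width": finger opening in m; "gripper_force": force on a finger pad.
Only numpy, scipy, OpenCV 4.12 (cv2) and the standard library are available. Lean on these libraries where they do the work, as an engineer would, in place of code of your own. Each camera call takes 0.05 s, during which the arm holds its last target. There are 200 camera calls.

## Working session

There is one attempt and no reset: what is moved stays moved. The work goes in short steps, Python scripts to look and compute and a tool call to move; the robot and the scene stay as the last step left them, time stands still between calls to the robot, and variables do not carry over. Pictures are saved under pics/ and viewed, at most 12 in all, crops included, and the job is handed in when it is done.

Besides the shell and the picture viewer there is one more tool, called after "Call:" in YAML: its name, and indented under it one key for each argument. jog_arm: Moves the arm, as the interface text tells. Its arguments: {"type":"object","properties":{"deltas":{"type":"array"},"force":{"type":"number"}},"required":["deltas"]}

```bash
mkdir -p pics; cat > h.py <<'E'
import numpy as np, cv2
from plant import r
def ray(info,u,v):
    d=np.array([(u-info['cx'])/info['fx'],(v-info['cy'])/info['fy']])
    p=d.copy()
    for _ in range(20): p=d/(1+info['k1']*(p@p))
    V=np.array(info['view']); R=V[:3,:3]; t=V[:3,3]
    return -R.T@t, R.T@np.array([p[0],-p[1],-1.])
def plane(info,u,v,z):
    o,d=ray(info,u,v); return o+d*(z-o[2])/d[2]
def proj(info,P):
    V=np.array(info['view']); c=V[:3,:3]@np.array(P)+V[:3,3]
    p=np.array([c[0],-c[1]])/-c[2]; p=p*(1+info['k1']*(p@p))
    return p*[info['fx'],info['fy']]+[info['cx'],info['cy']]
E
python3 - <<'E'
from h import *
for n in('scene','top'):
    cv2.imwrite(f'pics/{n}0.png',r.capture(n)); i=r.camera_info(n); print(n,i['fx'],ray(i,320,240))
print(r.get_state())
E
```

```text
scene 603.6761025032758 (array([-0.43254096, -0.670464  ,  1.36302859]), array([ 0.54173949,  0.40120063, -0.73880463]))
top 458.51129227987843 (array([0.41023898, 0.0478071 , 1.14200766]), array([ 0.06812788, -0.0134458 , -0.9976937 ]))
{'time_s': 0.1, 'joints': array([-5.79186902e+01,  2.05866977e+01,  6.38740745e-01, -1.84880571e-02,
       -7.01361097e+01, -1.65068504e+01]), 'qd': array([-0.05157009,  0.03733485,  0.1276412 ,  0.06294726,  0.02192427,
        0.07681098]), 'joint_torque': array([-2.10723141e-03, -5.84162521e+01,  2.93751222e+01,  7.01563329e+00,
        1.01491009e-02, -8.18327771e-05]), 'tcp_pos': array([ 0.18109748, -0.64982041,  0.244719  ]), 'eef_rot': array([ 1.79914459e+02, -7.22355215e-03, -1.64431830e+02]), 'contact_force': array([ 0.33135095, -0.18334391, -0.08318387]), 'moment': array([-0.00254335,  0.02152549, -0.00159197]), 'gripper_force': 0.0, 'gripper_width': 0.08767577812617662}
```

View pics/top0.png

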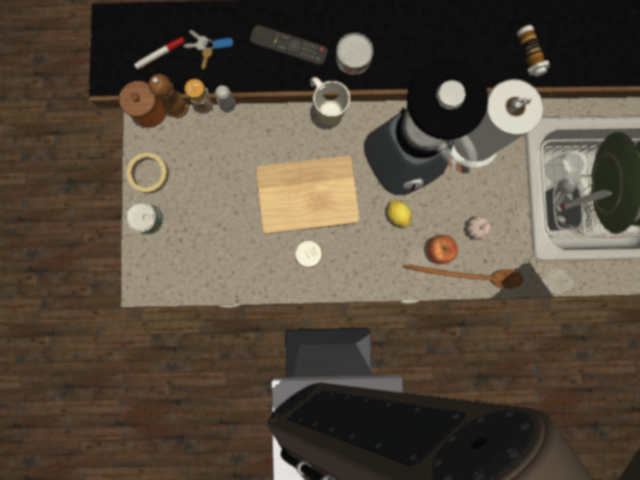

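View pics/scene0.png

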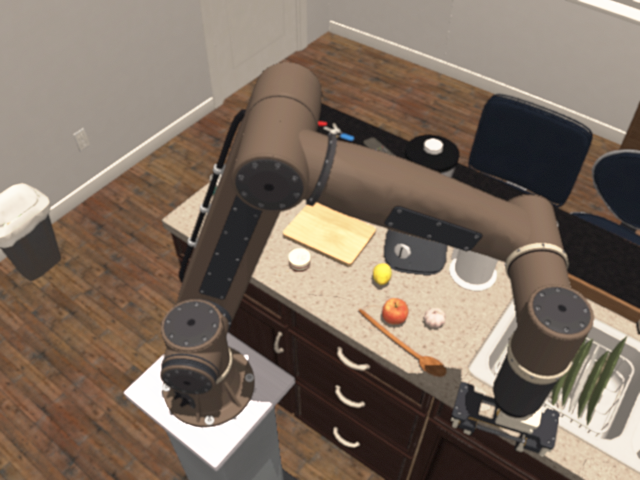

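The top view shows the board around (308,194), the tub at (308,254), the front edge at row ~304, and the lemon at (400,213). The left side, columns 130–255, is free, so the tub goes left. In the scene view the arm is right of the worktop, with the tub at (300,259) and the board at (330,232).

```bash
cat > meas.py <<'E'
from h import *
def blob(m,near):
    m=cv2.morphologyEx(m.astype(np.uint8)*255,cv2.MORPH_OPEN,np.ones((3,3)))
    cs,_=cv2.findContours(m,cv2.RETR_EXTERNAL,cv2.CHAIN_APPROX_NONE)
    cs=[c for c in cs if cv2.contourArea(c)>60]
    return min(cs,key=lambda c:np.linalg.norm(np.array(cv2.minAreaRect(c)[0])-near)) if cs else None
def pts(i,c,z): return np.array([plane(i,u,v,z)[:2] for u,v in c.reshape(-1,2)])
def rect(P): return cv2.minAreaRect((P*1000).astype(np.float32))
def board(img,i,near,z=.021):
    h=cv2.cvtColor(img,cv2.COLOR_BGR2HSV); c=blob((h[...,0]>9)&(h[...,0]<24)&(h[...,1]>85)&(h[...,2]>110),near)
    return c,rect(pts(i,c,z))
def pot(img,i,near,z=.034):
    h=cv2.cvtColor(img,cv2.COLOR_BGR2HSV); c=blob((h[...,1]<90)&(h[...,2]>185),near)
    (x,y),rad=cv2.minEnclosingCircle((pts(i,c,z)*1000).astype(np.float32))
    return c,(x,y,rad)
E
python3 - <<'E'
from meas import *
i=r.camera_info('top'); im=r.capture('top')
h=cv2.cvtColor(im,cv2.COLOR_BGR2HSV)
for p in((308,194),(308,254),(300,252),(200,240),(257,195),(308,248),(200,280)): print(p,h[p[1],p[0]])
c,b=board(im,i,(308,194)); print('board',b,cv2.boxPoints(b).round(1).tolist())
c,p=pot(im,i,(308,254)); print('pot',p, cv2.minEnclosingCircle(c))
g=cv2.cvtColor(im,cv2.COLOR_BGR2GRAY).astype(float)
for u in (150,180,200,260,300,350,390):
    col=cv2.GaussianBlur(g,(5,5),0)[290:316,u]; v=290+np.argmin(np.diff(col))+.5; print(u,v,plane(i,u,v,0)[:2].round(4))
for n,u,v,z in(('lemonL',388,210,.03),('lemonB',402,227,.03),('appleL',428,250,.03),('tin',143,218,.058),('tape',147,172,.02),('spoontip',405,267,.01),('tapeR',167,172,.02),('cup',330,125,0),('blender',392,193,.0),('tinR',160,218,.05)): print(n,plane(i,u,v,z)[:2].round(3))
s=r.camera_info('scene'); ims=r.capture('scene')
c,p=pot(ims,s,(300,258)); print('pot scene',p)
c,b=board(ims,s,(330,232)); print('board scene',b)
E
```

```text
(308, 194) [ 17 108 214]
(308, 254) [ 23  44 239]
(300, 252) [ 24  30 246]
(200, 240) [ 19  50 159]
(257, 195) [ 19  60 162]
(308, 248) [ 24  37 244]
(200, 280) [ 20  49 155]
board ((601.2866821289062, 62.05506134033203), (170.84031677246094, 240.08883666992188), 5.665313243865967) [[504.3999938964844, 173.10000610351562], [528.0999755859375, -65.80000305175781], [698.0999755859375, -49.0], [674.4000244140625, 189.89999389648438]]
pot (454.682861328125, 62.48699951171875, 31.811445236206055) ((308.04571533203125, 253.1857147216797), 13.171367645263672)
150 305.5 [0.3352 0.4564]
180 305.5 [0.3337 0.3819]
200 304.5 [0.3351 0.3324]
260 303.5 [0.3344 0.1841]
300 303.5 [0.3322 0.0854]
350 301.5 [ 0.3342 -0.0382]
390 300.5 [ 0.3343 -0.1374]
lemonL [ 0.556 -0.135]
lemonB [ 0.514 -0.168]
appleL [ 0.456 -0.229]
tin [0.546 0.454]
tape [0.666 0.459]
spoontip [ 0.416 -0.176]
tapeR [0.665 0.409]
cup [0.782 0.   ]
blender [ 0.603 -0.152]
tinR [0.546 0.416]
pot scene (489.9432067871094, -190.98953247070312, 416.5445556640625)
board scene ((582.6350708007812, 29.781967163085938), (39.4361457824707, 43.506507873535156), 2.1811537742614746)
```

Call:
jog_arm:
  deltas:
    - [[-0.32, 2.8, 3.5, 0, 0], [-0.32, 2.8, 4.2, 0, 0], [-0.32, 2.8, 4.2, 0, 0], [-0.32, 2.8, 4.2, 0, 0], [-0.32, 2.8, 4.2, 0, 0], [-0.32, 2.8, 4.2, 0, 0], [-0.32, 2.8, 4.2, 0, 0], [-0.32, 2.8, 4.2, 0, 0]]

```text
time_s: 1.2
tcp_pos: [0.4058, -0.3197, 0.2457]
eef_rot: [-180.0, 0.0, -164.4]
contact_force: [0.9, -1.0, -0.7]
gripper_width: 0.0299
gripper_force: 0.0
```

Call:
jog_arm:
  deltas:
    - [[-0.32, 1.0, 4.1, -1.5, 0.18], [-0.32, 1.0, 4.1, -1.5, 0.18], [-0.32, 1.0, 4.1, -1.5, 0.18], [-0.32, 1.0, 4.1, -1.5, 0.18], [-0.32, 1.0, 4.1, -1.5, 0.18], [-0.32, 0.5, 4.1, -1.5, 0.18], [-0.32, 0.5, 4.1, -1.5, 0.18], [-0.32, 0.2, 4.0, -1.5, 0.18]]

```text
time_s: 2.2
tcp_pos: [0.4673, 0.0073, 0.1252]
eef_rot: [-180.0, 0.0, -81.6]
contact_force: [0.8, 0.4, 0.5]
gripper_width: 0.0297
gripper_force: 0.0
```

```bash
python3 - <<'E'
from h import *
i=r.camera_info('wrist');cv2.imwrite('pics/w1.png',r.capture('wrist'));s=r.get_state()
print(s['time_s'],s['tcp_pos'],s['eef_rot'],s['gripper_width'],r.tip_extent,s['contact_force'])
print(ray(i,320,240), proj(i,(.4547,.0625,.034)))
E
```

```text
2.25 [0.46719543 0.00983928 0.1236593 ] [ 1.79962515e+02  2.16849583e-02 -8.10274851e+01] 0.029857327572685104 0.019 [-0.48001786  3.7769393  -1.29131639]
(array([ 0.47807218, -0.0700121 ,  0.26426484]), array([-0.03836505,  0.29359735, -0.95518625])) [326.42575362 316.98150411]
```

View pics/w1.png

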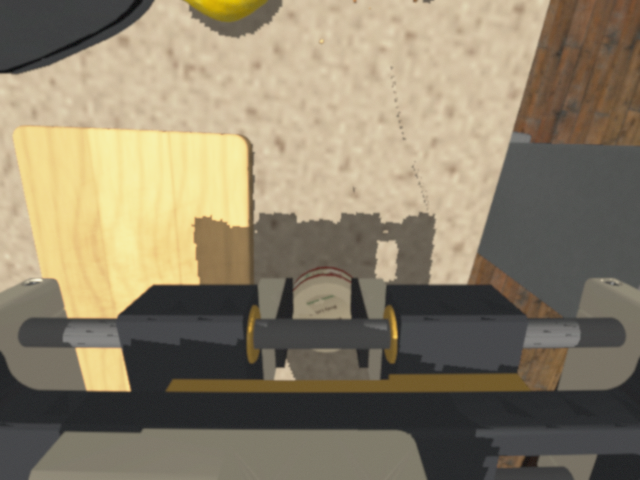

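The tub lies ahead of the two fingertips at (323,310), close to where I predicted, and the board is off to one side. I'll lower the fingers behind it and push.

Call:
jog_arm:
  deltas:
    - [[-0.32, 0, -0.6, -2.5, 0.03], [-0.32, 0, 0, -2.5, 0], [-0.32, 0, 0, -2.5, 0], [-0.32, 0, 0, -1.7, 0], [-0.32, 0, 0, -0.5, 0], [-0.32, 0, 0, 0, 0]]

```text
time_s: 3.0
tcp_pos: [0.4673, -0.0002, 0.0286]
eef_rot: [180.0, -0.0, -80.2]
contact_force: [-0.1, -0.4, 0.3]
gripper_width: 0.0297
gripper_force: 0.0
```

Call:
jog_arm:
  deltas:
    - [[-0.32, -0.1, 0.5, 0, 0], [-0.32, -0.1, 0.5, 0, 0], [-0.32, -0.2, 1.0, 0, 0], [-0.32, -0.2, 1.0, 0, 0], [-0.32, -0.2, 1.0, 0, 0], [-0.32, -0.2, 1.0, 0, 0], [-0.32, -0.2, 1.0, 0, 0], [-0.32, -0.2, 1.0, 0, 0]]

```text
time_s: 4.0
tcp_pos: [0.453, 0.0705, 0.0286]
eef_rot: [180.0, -0.0, -80.2]
contact_force: [-0.7, -1.0, 0.4]
gripper_width: 0.0298
gripper_force: 0.6
```

```bash
python3 - <<'E'
from meas import *
s=r.get_state(); print(s['time_s'],s['tcp_pos'],s['eef_rot'],s['contact_force'])
im=r.capture('top'); i=r.camera_info('top'); cv2.imwrite('pics/t1.png',im[140:320,110:450].repeat(2,0).repeat(2,1))
E
```

```text
4.0 [0.45302967 0.0704609  0.02855581] [ 1.79996798e+02 -2.21546188e-03 -8.01994708e+01] [-0.69662685 -1.023342    0.42144722]
```

View pics/t1.png

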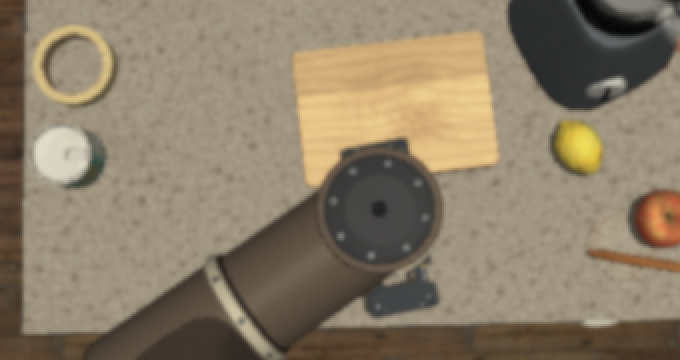

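The arm hides the tub, and the board hasn't moved. I'll continue the push.

Call:
jog_arm:
  deltas:
    - [[-0.32, -0.2, 1.0, 0, 0], [-0.32, -0.2, 1.0, 0, 0], [-0.32, -0.2, 1.0, 0, 0], [-0.32, -0.2, 1.0, 0, 0], [-0.32, -0.2, 1.0, 0, 0], [-0.32, -0.2, 1.0, 0, 0], [-0.32, -0.2, 1.0, 0, 0], [-0.32, -0.2, 1.0, 0, 0]]

```text
time_s: 5.05
tcp_pos: [0.437, 0.1505, 0.0286]
eef_rot: [-180.0, 0.0, -80.2]
contact_force: [-0.1, -0.4, -0.0]
gripper_width: 0.0297
gripper_force: 0.2
```

Call:
jog_arm:
  deltas:
    - [[-0.32, -0.2, 1.0, 0, 0], [-0.32, -0.2, 1.0, 0, 0], [-0.32, -0.2, 1.0, 0, 0], [-0.32, -0.2, 1.0, 0, 0], [-0.32, -0.2, 1.0, 0, 0], [-0.32, -0.2, 1.0, 0, 0], [-0.32, -0.1, 0.7, 0, 0], [-0.32, -0.1, 0.5, 0, 0]]

```text
time_s: 6.05
tcp_pos: [0.4231, 0.2223, 0.0285]
eef_rot: [180.0, -0.0, -80.2]
contact_force: [-1.4, 0.0, -0.0]
gripper_width: 0.0299
gripper_force: 0.3
```

Call:
jog_arm:
  deltas:
    - [[-0.32, 0.1, -0.5, 0, 0], [-0.32, 0.2, -1.0, 0, 0], [-0.32, 0.4, -2.0, 0, 0], [-0.32, 0.0, -1.0, 3, 0], [-0.32, 0, 0, 4, 0], [-0.32, 0, 0, 4, 0], [-0.32, 3, -2, 4, -0.18], [0, 5, -3, 2, -0.18]]

```text
time_s: 7.05
tcp_pos: [0.5112, 0.1263, 0.2018]
eef_rot: [-179.8, 0.2, -101.0]
contact_force: [1.6, 1.5, -0.0]
gripper_width: 0.0353
gripper_force: 0.0
```

```bash
python3 - <<'E'
from meas import *
s=r.get_state(); print(s['time_s'],s['tcp_pos'],s['eef_rot'])
im=r.capture('top'); i=r.camera_info('top'); cv2.imwrite('pics/t2.png',im[140:320,110:450].repeat(2,0).repeat(2,1))
print(proj(i,(.415,.265,.034)))
c,p=pot(im,i,proj(i,(.415,.265,.034))); print(p)
E
```

```text
7.05 [0.51117424 0.12627324 0.20175543] [-179.81780539    0.18362005 -101.03515749]
[224.33402552 271.47903739]
(398.916748046875, 244.23312377929688, 20.24723243713379)
```

View pics/t2.png

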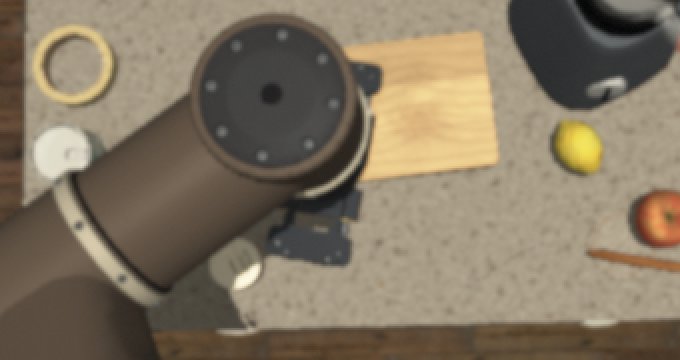

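The tub now stands at crop (237,265), about (0.41, 0.256), clear of the board. Next the tool goes behind the board.

Call:
jog_arm:
  deltas:
    - [[1, 2.4, -0.7, 0, -0.18], [1, 2.4, -0.7, 0, -0.18], [1, 2.4, -0.7, 0, -0.18], [1, 2.4, -0.7, 0, -0.18], [1, 2.4, -0.7, 0, -0.18], [1, 2.4, -0.7, 0, -0.18], [1, 2.4, -0.6, 0, -0.18], [1, 2.4, -0.6, 0, -0.02]]

```text
time_s: 8.1
tcp_pos: [0.7025, 0.0713, 0.198]
eef_rot: [-180.0, -0.1, -174.4]
contact_force: [-0.2, 0.5, -0.1]
gripper_width: 0.0877
gripper_force: 0.0
```

```bash
python3 - <<'E'
from meas import *
i=r.camera_info('wrist');im=r.capture('wrist');cv2.imwrite('pics/w2.png',im);s=r.get_state()
print(s['time_s'],s['tcp_pos'],s['eef_rot'],s['gripper_width'],i['view'][:3,:3]@[0,0,1])
for n in('wrist','top'):
  i=r.camera_info(n)
  c,b=board(r.capture(n),i,proj(i,(.6,.062,.021))); print(n,b)
i=r.camera_info('top'); c,p=pot(r.capture('top'),i,proj(i,(.412,.256,.034)));print(p)
E
```

```text
8.15 [0.70480982 0.0704578  0.1974753 ] [-1.79948324e+02 -2.58229278e-02 -1.74354983e+02] 0.08744999664914717 [-5.46685654e-04 -2.90197596e-01  9.56966591e-01]
wrist ((616.965576171875, 64.40615844726562), (140.0646209716797, 238.9750518798828), 5.5388569831848145)
top ((600.7230834960938, 62.221290588378906), (170.3738555908203, 240.18678283691406), 6.046919345855713)
(547.3119506835938, 492.03326416015625, 23.50157928466797)
```

View pics/w2.png

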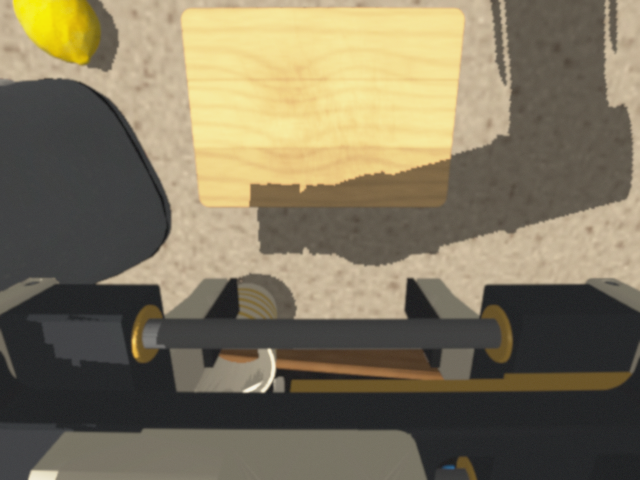

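The wrist view shows the board's rear edge at row ~207. A striped round thing (the mug's side) is at about (265,300) and needs checking before I descend.

```bash
python3 - <<'E'
from meas import *
i=r.camera_info('wrist')
print('cam',ray(i,320,240)[0])
for u,v in((262,273),(292,300),(285,325),(275,370),(168,215),(155,250)):
  print(u,v,[plane(i,u,v,z)[:2].round(3).tolist() for z in(0,.05,.1)])
for P in((.714,.02,.01),(.714,.02,.07),(.742,-.025,.07),(.695,.125,0)): print(P,proj(i,P))
E
```

```text
cam [0.62269958 0.06455221 0.33675602]
262 273 [[0.77, 0.014], [0.748, 0.021], [0.727, 0.029]]
292 300 [[0.8, 0.049], [0.774, 0.051], [0.747, 0.053]]
285 325 [[0.833, 0.043], [0.801, 0.046], [0.77, 0.049]]
275 370 [[0.896, 0.035], [0.855, 0.04], [0.815, 0.044]]
168 215 [[0.715, -0.087], [0.701, -0.065], [0.688, -0.042]]
155 250 [[0.755, -0.103], [0.736, -0.078], [0.716, -0.053]]
(0.714, 0.02, 0.01) [269.24514038 226.4049527 ]
(0.714, 0.02, 0.07) [258.51123172 244.53640878]
(0.742, -0.025, 0.07) [205.34753489 270.09540381]
(0.695, 0.125, 0) [372.52817862 216.17040649]
```

Mug front is at x ≥ 0.76 and the blender at y < −0.08; the gripper body has about 1 cm or more to spare. I'll descend and push.

Call:
jog_arm:
  deltas:
    - [[1, 0, 0, -4, 0], [1, 0, 0, -4, 0], [1, 0, 0, -4, 0], [1, 0, 0, -3, 0], [1, 0, 0, -1.5, 0], [1, 0, 0, -0.5, 0], [1, -0.4, 0, 0, 0], [1, -0.4, 0, 0, 0]]

```text
time_s: 9.3
tcp_pos: [0.6953, 0.0732, 0.03]
eef_rot: [180.0, 0.2, -174.1]
contact_force: [2.4, 0.1, -2.9]
gripper_width: 0.0874
gripper_force: 1.5
```

Call:
jog_arm:
  deltas:
    - [[1, -0.5, 0, 0, 0], [1, -0.7, 0, 0, 0], [1, -0.8, 0, 0, 0], [1, -0.8, 0, 0, 0], [1, -0.8, 0, 0, 0], [1, -0.8, 0, 0, -0.01], [1, -0.8, 0, 0, -0.01], [1, -0.8, 0, 0, -0.01]]

```text
time_s: 10.3
tcp_pos: [0.6353, 0.0732, 0.0299]
eef_rot: [180.0, 0.2, -175.9]
contact_force: [6.1, -0.8, 1.5]
gripper_width: 0.0876
gripper_force: 2.6
```

```bash
python3 - <<'E'
from meas import *
s=r.get_state(); print(s['time_s'],s['tcp_pos'],s['eef_rot'],s['contact_force'])
im=r.capture('top'); i=r.camera_info('top'); cv2.imwrite('pics/t3.png',im[140:320,110:450].repeat(2,0).repeat(2,1))
E
```

```text
10.3 [0.63527032 0.07317568 0.02991323] [ 179.97324543    0.19884874 -175.85167179] [ 6.13152859 -0.7624855   1.48254202]
```

View pics/t3.png

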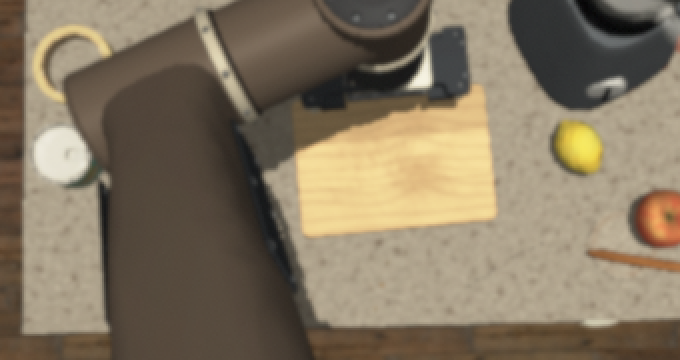

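The board is sliding with both fingertips on its rear side, and it's already straightening. I'll continue, stopping a little short.

Call:
jog_arm:
  deltas:
    - [[1, -0.9, 0, 0, -0.009], [1, -0.9, 0, 0, -0.009], [1, -0.9, 0, 0, -0.009], [1, -0.9, 0, 0, -0.009], [1, -0.9, 0, 0, -0.009], [1, -0.9, 0, 0, -0.009], [1, -0.9, 0, 0, -0.009], [1, -0.9, 0, 0, -0.009]]

```text
time_s: 11.35
tcp_pos: [0.5637, 0.0733, 0.0299]
eef_rot: [179.9, 0.2, -180.0]
contact_force: [6.0, 0.2, 2.5]
gripper_width: 0.0875
gripper_force: 3.0
```

Call:
jog_arm:
  deltas:
    - [[1, -1, 0, 0, 0], [1, -1, 0, 0, 0], [1, -1, 0, 0, 0], [1, -1, 0, 0, 0], [1, -1, 0, 0, 0], [1, -0.9, 0, 0, 0], [1, -0.7, 0, 0, 0], [1, -0.5, 0, 0, 0]]

```text
time_s: 12.35
tcp_pos: [0.4927, 0.0736, 0.0298]
eef_rot: [179.9, 0.2, -179.9]
contact_force: [6.7, 0.6, 1.6]
gripper_width: 0.0877
gripper_force: 3.0
```

```bash
python3 - <<'E'
from meas import *
s=r.get_state(); print(s['time_s'],s['tcp_pos'],s['eef_rot'],s['contact_force'])
im=r.capture('top'); i=r.camera_info('top'); cv2.imwrite('pics/t4.png',im[140:360,110:450].repeat(2,0).repeat(2,1))
c,b=board(im,i,proj(i,(.39,.072,.021))); print(b,cv2.boxPoints(b).round(1).tolist())
c,p=pot(im,i,proj(i,(.412,.256,.034)));print(p)
E
```

```text
12.35 [0.49274664 0.07363962 0.02981913] [ 179.91254084    0.21784099 -179.94425799] [6.65425607 0.61789412 1.59768443]
((392.332275390625, 71.63031005859375), (170.1806640625, 240.25833129882812), 0.3287559449672699) [[306.6000061035156, 191.3000030517578], [307.8999938964844, -49.0], [478.1000061035156, -48.0], [476.70001220703125, 192.1999969482422]]
(553.2659912109375, 470.0037841796875, 34.005943298339844)
```

View pics/t4.png

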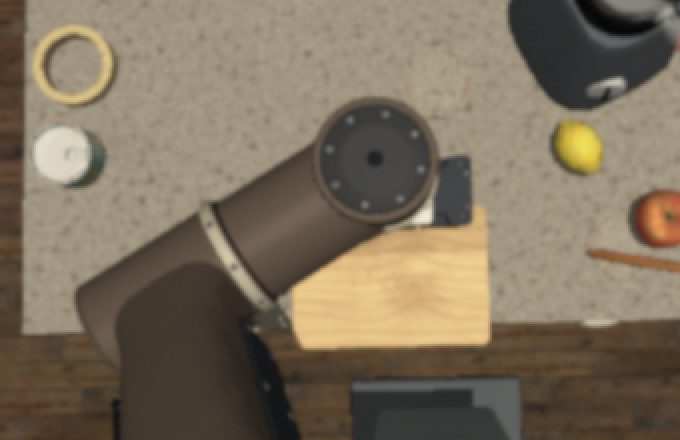

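The board already overhangs, with its front at x ≈ 0.307 and yaw ≈ 0.3°. It needs another 13 mm, then I'll back off, lift and look.

Call:
jog_arm:
  deltas:
    - [[1, -0.3, 0, 0, 0], [1, -0.4, 0, 0, 0], [1, -0.3, 0, 0, 0], [1, -0.2, 0, 0, 0], [1, -0.1, 0, 0, 0], [1, 0, 0, 0, 0], [1, 0.5, 0, 0, 0], [1, 1.5, 0, 0, 0]]

```text
time_s: 13.4
tcp_pos: [0.4973, 0.0722, 0.0283]
eef_rot: [-180.0, -0.1, 180.0]
contact_force: [0.4, 0.2, -0.0]
gripper_width: 0.0881
gripper_force: 0.0
```

Call:
jog_arm:
  deltas:
    - [[0.2, 1, 0, 4, 0], [-0.3, 1, 0, 4, 0], [-0.32, 3, 1, 5, 0], [-0.32, 4, 2, 3, 0], [-0.32, 4, 4, 0, 0], [-0.32, 2, 5, 0, 0], [-0.32, 0, 5, 0, 0], [-0.32, 0, 5, 0, 0]]

```text
time_s: 14.4
tcp_pos: [0.6485, 0.2937, 0.1873]
eef_rot: [-179.9, -0.1, 179.9]
contact_force: [0.5, 0.6, -0.0]
gripper_width: 0.0301
gripper_force: 0.0
```

```bash
python3 - <<'E'
from meas import *
s=r.get_state(); print(s['time_s'],s['tcp_pos'],s['eef_rot'],s['contact_force'])
im=r.capture('top'); i=r.camera_info('top'); cv2.imwrite('pics/t5.png',im[140:360,110:450].repeat(2,0).repeat(2,1))
c,b=board(im,i,proj(i,(.38,.072,.021))); print(b,cv2.boxPoints(b).round(1).tolist())
c,p=pot(im,i,proj(i,(.412,.256,.034)));print(p)
E
```

```text
14.4 [0.64847563 0.29366063 0.18726416] [-1.79916578e+02 -1.26100534e-01  1.79940579e+02] [ 0.50659323  0.60349952 -0.01106714]
((380.90667724609375, 71.93318176269531), (172.3878173828125, 244.7344512939453), 0.10419062525033951) [[294.5, 194.10000610351562], [294.8999938964844, -50.599998474121094], [467.29998779296875, -50.29999923706055], [466.8999938964844, 194.5]]
(415.3622131347656, 259.6885681152344, 32.23708724975586)
```

View pics/t5.png

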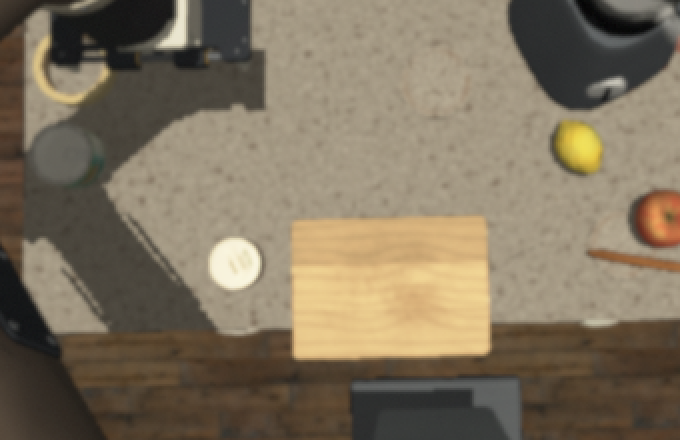

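Board: front ≈ 0.295, yaw ≈ 0.1°, left end y ≈ 0.192. The tub at crop (235,264) is at (0.415, 0.260), so the gap is about 36 mm. I'll nudge the tub 16 mm toward the board from its left.

Call:
jog_arm:
  deltas:
    - [[-0.32, -2.9, 0.5, 0, 0.18], [-0.32, -2.9, 0.5, 0, 0.18], [-0.32, -2.9, 0.5, 0, 0.18], [-0.32, -2.9, 0.5, 0, 0.18], [-0.32, -2.9, 0.5, 0, 0.18], [-0.32, -2.9, 0.5, 0, 0.18], [-0.32, -2.9, 0.5, 0, 0.18], [-0.32, -2.9, 0.2, 0, 0.18]]

```text
time_s: 15.45
tcp_pos: [0.4155, 0.3296, 0.1881]
eef_rot: [179.9, -0.1, -97.2]
contact_force: [-0.2, 0.2, 0.5]
gripper_width: 0.0298
gripper_force: 0.0
```

Call:
jog_arm:
  deltas:
    - [[-0.32, 0, 0, -3, 0.13], [-0.32, 0, 0, -4, 0], [-0.32, 0, 0, -4, 0], [-0.32, 0, 0, -3, 0], [-0.32, 0, 0, -1.4, 0], [-0.32, 0, 0, -0.5, 0], [-0.32, 0, 0, 0, 0]]

```text
time_s: 16.32
tcp_pos: [0.4166, 0.3301, 0.03]
eef_rot: [-180.0, 0.0, -90.1]
contact_force: [0.9, 0.0, 1.0]
gripper_width: 0.03
gripper_force: 0.0
```

```bash
python3 - <<'E'
from meas import *
s=r.get_state(); print(s['time_s'],s['tcp_pos'],s['eef_rot'],s['contact_force'])
E
```

```text
16.325 [0.41655845 0.33010646 0.03002215] [-1.79982052e+02  1.80275381e-02 -9.00545755e+01] [0.89930706 0.010297   0.96735796]
```

Call:
jog_arm:
  deltas:
    - [[-0.32, 0, -1.5, 0, 0], [-0.32, 0, -1.0, 0, 0], [-0.32, 0, -0.7, 0, 0], [-0.32, 0, -0.6, 0, 0], [-0.32, 0, -0.5, 0, 0], [-0.32, 0, -0.4, 0, 0], [-0.32, 0, -0.1, 0, 0], [-0.32, 0, 0, 0, 0]]

```text
time_s: 17.32
tcp_pos: [0.4162, 0.2819, 0.0296]
eef_rot: [-180.0, -0.0, -90.1]
contact_force: [0.4, 0.7, 0.9]
gripper_width: 0.0296
gripper_force: 0.4
```

Call:
jog_arm:
  deltas:
    - [[-0.32, 0, 0.5, 0, 0], [-0.32, 0, 2, 0, 0], [-0.32, 0, 2, 2, 0], [-0.32, 0, 0, 5, 0], [-0.32, 2, 0, 5, 0], [-0.32, 5, 0, 4, -0.1], [-0.32, 6, 0, 0, -0.18], [-0.32, 6, 0, 0, -0.18]]

```text
time_s: 18.32
tcp_pos: [0.6069, 0.3283, 0.1896]
eef_rot: [-180.0, 0.1, -116.7]
contact_force: [0.2, 1.1, -0.2]
gripper_width: 0.0298
gripper_force: 0.0
```

```bash
python3 - <<'E'
from meas import *
s=r.get_state(); print(s['time_s'],s['tcp_pos'],s['contact_force'])
im=r.capture('top'); i=r.camera_info('top'); cv2.imwrite('pics/t6.png',im[140:360,110:450].repeat(2,0).repeat(2,1))
c,b=board(im,i,proj(i,(.38,.072,.021))); print(b)
c,p=pot(im,i,proj(i,(.415,.244,.034)));print(p)
g=cv2.GaussianBlur(cv2.cvtColor(im,cv2.COLOR_BGR2LAB).astype(float),(3,3),0)
def edge(seg,o):  # subpixel gradient centroid
    d=np.abs(np.diff(seg,axis=0)).sum(1); k=d.argmax(); w=slice(max(k-2,0),k+3); return o+.5+(np.arange(len(d))[w]*d[w]).sum()/d[w].sum()
for u in range(265,350,10):
    v=edge(g[308:328,u],308); q=edge(g[240:258,u],240); print('front',plane(i,u,v,.021)[:2].round(4),'rear',plane(i,u,q,.021)[:2].round(4))
for v in (255,270,285,295):
    print('left',plane(i,edge(g[v,248:264],248),v,.021)[:2].round(4),'right',plane(i,edge(g[v,346:362],346),v,.021)[:2].round(4))
for u in (240,375,385,400): print('wt',plane(i,u,edge(g[292:312,u],292),0)[:2].round(4))
E
```

```text
18.325 [0.60689387 0.3283366  0.18964208] [ 0.17421438  1.07996454 -0.19118877]
((381.1098937988281, 72.77389526367188), (172.8061065673828, 243.03688049316406), 0.09791648387908936)
(414.8340759277344, 245.41087341308594, 32.31185531616211)
front [0.2977 0.1701] rear [0.4664 0.1677]
front [0.297  0.1459] rear [0.4676 0.1432]
front [0.2964 0.1217] rear [0.4671 0.1188]
front [0.2978 0.0975] rear [0.4664 0.0943]
front [0.2979 0.0733] rear [0.4661 0.0699]
front [0.2974 0.0491] rear [0.4679 0.0454]
front [0.2971 0.025 ] rear [0.4672 0.0209]
front [0.2982 0.0007] rear [ 0.466  -0.0035]
front [ 0.2982 -0.0235] rear [ 0.4668 -0.0281]
left [0.4535 0.1911] right [ 0.4482 -0.0478]
left [0.417  0.1917] right [ 0.4117 -0.0468]
left [0.3806 0.1912] right [ 0.3753 -0.0469]
left [0.3565 0.1918] right [ 0.3511 -0.0477]
wt [0.3327 0.2336]
wt [ 0.3333 -0.1001]
wt [ 0.3324 -0.1249]
wt [ 0.3297 -0.162 ]
```

View pics/t6.png

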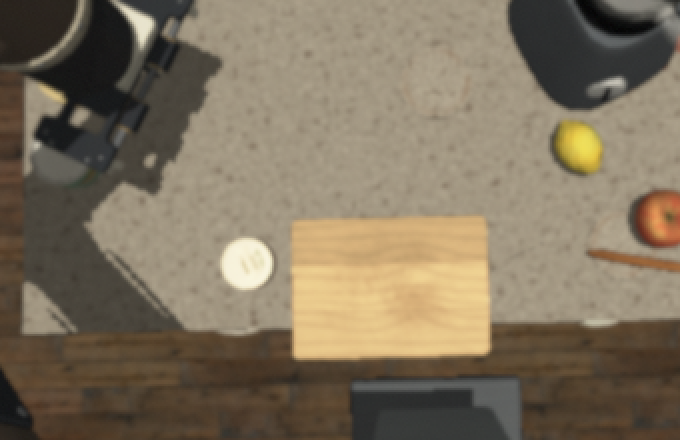

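The tub is at (0.415, 0.245), leaving a gap of about 22 mm. The board overhang looks like about 36–38 mm, so I'll check it with the wrist camera and fine-nudge.

Call:
jog_arm:
  deltas:
    - [[1, -1.2, -3.2, 0, -0.14], [1, -1.2, -3.2, 0, -0.14], [1, -1.2, -3.2, 0, -0.14], [1, -1.2, -3.2, 0, -0.14], [1, -1.2, -3.2, 0, -0.14], [1, -1.2, -3.2, 0, -0.14], [1, -1.2, -3.2, 0, -0.14], [1, -1.0, -3.2, 0, -0.125]]

```text
time_s: 19.38
tcp_pos: [0.5109, 0.0708, 0.1887]
eef_rot: [-180.0, -0.0, -179.9]
contact_force: [1.3, -0.4, -0.4]
gripper_width: 0.0874
gripper_force: 0.0
```

Call:
jog_arm:
  deltas:
    - [[1, 0, 0, 0, 0], [1, 0, 0, 0, 0]]

```text
time_s: 19.62
tcp_pos: [0.5116, 0.0716, 0.1888]
eef_rot: [180.0, 0.0, -179.7]
contact_force: [0.0, 0.7, 0.1]
gripper_width: 0.0877
gripper_force: 0.0
```

```bash
python3 - <<'E'
from meas import *
s=r.get_state(); print(s['time_s'],s['tcp_pos'],s['eef_rot'])
i=r.camera_info('wrist'); im=r.capture('wrist'); cv2.imwrite('pics/w3.png',im)
for n,P in dict(f=(.2965,.072,.021),fl=(.2965,.19,.021),fr=(.2965,-.047,.021),el=(.333,.25,0),er=(.333,-.08,0),rear=(.4665,.07,.021),pot=(.415,.245,.034)).items(): print(n,proj(i,P).round(1))
E
```

```text
19.625 [0.51156474 0.07156624 0.18878616] [ 1.79990460e+02  2.83391479e-02 -1.79656241e+02]
f [322.7 -43.1]
fl [473.6 -40.9]
fr [170.5 -42.8]
el [525.8  21.9]
er [148.   19.1]
rear [319.3 176.7]
pot [527.1 118.5]
```

View pics/w3.png

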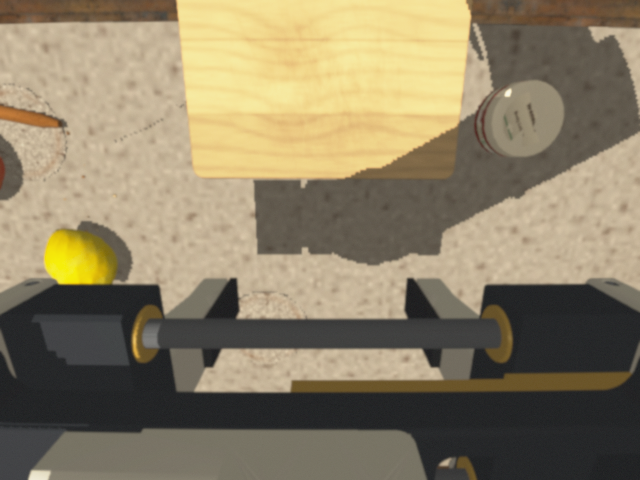

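The wrist view shows the worktop edge (rows 22–26), the board's rear side (row ~178) and the tub at (523,118). I'll measure all of these from this view.

```bash
python3 - <<'E'
from meas import *
i=r.camera_info('wrist'); im=r.capture('wrist')
g=cv2.GaussianBlur(cv2.cvtColor(im,cv2.COLOR_BGR2LAB).astype(float),(3,3),0)
def e(seg,o): d=np.abs(np.diff(seg,axis=0)).sum(1); return o+.5+d.argmax()
print('wt',[plane(i,u,e(g[10:40,u],10),0)[:2].round(4).tolist() for u in(30,80,130,160,560,610)])
print('rear',[plane(i,u,e(g[165:195,u],165),.021)[:2].round(4).tolist() for u in(215,250,300,350,400,440)])
print('left',[plane(i,e(g[v,440:480],440),v,.021)[:2].round(4).tolist() for v in(60,110,160)])
print('right',[plane(i,e(g[v,170:210],170),v,.021)[:2].round(4).tolist() for v in(60,110,160)])
h=cv2.cvtColor(im,cv2.COLOR_BGR2HSV);print(h[118,525],h[100,550],plane(i,525,118,.034),plane(i,565,118,.034))
E
```

```text
wt [[0.3343, -0.1858], [0.3343, -0.1405], [0.3348, -0.096], [0.3342, -0.0694], [0.3288, 0.2798], [0.3409, 0.3278]]
rear [[0.4667, -0.0256], [0.4666, 0.0066], [0.4682, 0.0524], [0.4661, 0.0982], [0.4676, 0.1442], [0.4673, 0.1811]]
left [[0.3685, 0.1923], [0.4078, 0.2068], [0.4506, 0.1925]]
right [[0.3699, -0.0458], [0.4094, -0.0457], [0.452, -0.0458]]
[ 20  63 154] [ 21  58 150] [0.41454643 0.24318005 0.034     ] [0.41399676 0.27752393 0.034     ]
```

Overhang is 37.2 mm and the gap about 21 mm. I'll nudge the board 3 mm more.

Call:
jog_arm:
  deltas:
    - [[1, 0, 0, -4, -0.004], [1, 0, 0, -4, 0], [1, 0, 0, -4, 0], [1, 0, 0, -2.5, 0], [1, 0, 0, -1.0, 0], [1, 0, 0, -0.5, 0], [1, -1.3, 0, 0, 0], [1, -1.0, 0, 0, 0]]

```text
time_s: 20.72
tcp_pos: [0.4873, 0.0709, 0.0293]
eef_rot: [180.0, 0.0, -180.0]
contact_force: [-0.3, 0.4, -0.2]
gripper_width: 0.0877
gripper_force: 0.0
```

Call:
jog_arm:
  deltas:
    - [[1, -0.5, 0, 0, 0], [1, -0.2, 0, 0, 0], [1, 0, 0, 0, 0]]

```text
time_s: 21.1
tcp_pos: [0.4812, 0.071, 0.0289]
eef_rot: [180.0, 0.0, -179.9]
contact_force: [1.0, -0.2, 0.2]
gripper_width: 0.0873
gripper_force: 0.0
```

Need 0.4745, i.e. 6.5 mm more; then I retreat.

Call:
jog_arm:
  deltas:
    - [[1, -0.25, 0, 0, 0], [1, -0.2, 0, 0, 0], [1, -0.15, 0, 0, 0], [1, -0.05, 0, 0, 0], [1, 0, 0, 0, 0], [1, 0, 0, 0, 0]]

```text
time_s: 21.85
tcp_pos: [0.475, 0.0711, 0.0288]
eef_rot: [180.0, 0.1, -179.9]
contact_force: [6.5, 0.1, 0.2]
gripper_width: 0.0875
gripper_force: 2.3
```

Call:
jog_arm:
  deltas:
    - [[1, 1, 0, 0, 0], [1, 2.7, 0, 0, 0], [1, 0, 0, 4, 0], [1, 0, 0, 5, 0], [1, 0, 0, 5, 0], [1, 0, 0, 2, 0], [1, 0, 0, 0, 0], [1, 0, 0, 0, 0]]

```text
time_s: 22.85
tcp_pos: [0.5105, 0.0703, 0.1873]
eef_rot: [-180.0, -0.2, -180.0]
contact_force: [0.7, 0.5, -0.5]
gripper_width: 0.0876
gripper_force: 0.0
```

```bash
python3 - <<'E'
from meas import *
s=r.get_state(); print(s['time_s'],s['tcp_pos'])
i=r.camera_info('wrist'); im=r.capture('wrist')
g=cv2.GaussianBlur(cv2.cvtColor(im,cv2.COLOR_BGR2LAB).astype(float),(3,3),0)
def e(seg,o): d=np.abs(np.diff(seg,axis=0)).sum(1); return o+.5+d.argmax()
print('wt',[plane(i,u,e(g[10:40,u],10),0)[0].round(4) for u in(30,80,130,160)])
print('rear',[plane(i,u,e(g[155:195,u],155),.021)[:2].round(4).tolist() for u in(215,250,300,350,400,440)])
print('left',[plane(i,e(g[v,440:476],440),v,.021)[:2].round(4).tolist() for v in(50,60,150,160)])
t=r.camera_info('top'); im=r.capture('top')
c,p=pot(im,t,proj(t,(.415,.244,.034)));print(p); c,b=board(im,t,proj(t,(.38,.072,.021))); print(b)
E
```

```text
22.85 [0.51047734 0.07027968 0.18729981]
wt [np.float64(0.3344), np.float64(0.3346), np.float64(0.3346), np.float64(0.3342)]
rear [[0.4617, -0.0264], [0.4618, 0.0057], [0.4618, 0.0512], [0.4627, 0.0967], [0.4484, 0.1414], [0.4626, 0.1789]]
left [[0.3602, 0.1977], [0.3678, 0.1928], [0.4409, 0.1925], [0.4496, 0.1926]]
(459.58770751953125, 321.2110595703125, 32.226348876953125)
((376.3107604980469, 70.75691986083984), (240.13197326660156, 174.2263641357422), 89.2828598022461)
```

```bash
python3 -c "
from plant import r
print(r.close_job())"
```

```text
the job is handed in; nothing more can be done
None
```

The job is handed in, with no verdict returned: by camera, the board sticks out about 42 mm (4 cm asked), square with the edge to within about 0.3°, and the tub stands about 2 cm off its left short side; I saw no contact with the other things.

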